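Re-set the clamping lever and tighten the cam clamp on the brass bar

ROBOT

A 6-joint arm with a two-finger parallel gripper is mounted at the origin on the work surface; the furniture and walls round the work are solid. World frame = base frame: x ahead of the robot, y to its left, z up, the work surface at z = 0. Lengths are in m, angles in degrees, forces in N, time in s.
With the tool pointing down it reaches from about 0.3 to 0.75 m from the base axis. Payload 8.5 kg.
Tool frame: the origin (TCP) lies at the very end of the fingers, on their centre line; the grasp point (between the pads) lies 19 mm behind it; z points along the fingers, y is the line along which they close (so a half turn about z gives the same grasp; the last joint's range is limited). The gripper opens to 85 mm and grips with 20 to 120 N. Pads are 22 mm wide; open, the fingers measure 114 mm over their backs; the gripper's body (76 mm by 85 mm) begins 54 mm behind the grasp point. The pads swing forward as they close: fully open they stand 13 mm farther back than shut.
Start: joints at [-79.773, 21.807, 74.336, -0, 83.858, -12.336], TCP at [0.211, -0.508, 0.231] pointing down, gripper open.
Joint ranges: [-178.18, 178.18], [-50.72, 133.34], [12.68, 142.11], [-81.47, 261.47], [9.98, 163.14], [-165.26, 165.26]. Speed limits (degrees/s): [136.94, 136.94, 180, 180, 180, 180].

INTERFACE

Orientations are given as a 3x3 rotation matrix whose columns are the frame's x, y, z axes.
In Python, from rig import env, optics, spotter gives the robot as it stands.
- The arm moves only by the shell command python3 -m crank 'ROWS' [FORCE]. ROWS is JSON, one flat list of numbers, 5 for each row, row after row: the finger opening in cm, from 0 to 8.54, then the shift along the tool's x, y, z in cm, then the turn about the tool's z in rad. A call has exactly 8 rows; each row shifts and turns the commanded pose from where the row before left it, along the tool's axes as they then stand; what a row does not reach is not made up. A row lasts 1/12 s, in which the tool goes at most 41.7 mm and 7.16 degrees, less where a joint would pass 70% of its speed; a pose out of reach is approached as far as the arm can. A call is refused whole if a number of a shift passes 4.17 or a number of a turn 0.125, either way. A call with a gripper value outside its range is refused whole. The fingers move at their own pace and stop on an object; FORCE is the grip in N (left out, the last holds). Time passes only in rows, so rows that do not move let the fingers close, or fill a call up. It gives the time, the measured TCP pose, the force, the opening and the grip force at its end, in the units of the state.
- env.observe(): the state, without advancing time (a new reading comes with each control period).
- optics.get_image(name): name is "scene" or "side" or "wrist"; returns a dict with "color" (480x640x3 uint8, red, green, blue), "intrinsics" (3x3 intrinsics, pixels), "pose" (4x4, takes a point from camera to world coordinates). Camera axes: x right, y up, looking along -z (the intrinsics and any distortion apply to the point x, -y, -z); pixel columns grow to the right and rows downward; lengths in m; the calibration is good to about 2 mm. A picture is of the moment at which its call begins. There is no depth.
- env.close_job(): hands the job in; it is judged then, once.
Trained networks look in a picture, given as the dict that the camera call returned (one of the last four; its "shot" number tells which), for a name from the list of things; names that differ only in an ending like _2 or _b are one class to them, and where a whole thing is asked for, a point or a joint stands for the part that bears it (a point fixed in the world has none). Each returns a list of dicts, best first, with "score" (0 to 1); they miss things now and then, are a little off and sometimes report something else, mostly with a low value. They report only what shows in the picture. A call takes as long as a camera call.
- spotter.look_for(picture, query): "at" ([column, row] as shares, 0 to 1, of the picture: columns of its width, rows of its height, amid what is visible of it).
The state is a dict: "time_s": time; "q": joint angles; "qvel": joint speeds; "joint_efforts": joint torques, N m; "position": TCP position; "tool_rot": TCP orientation; "ft_force": force on the tool from outside, world axes, zero at the start; "wrist_torque": the same for the moment, N m; "grip_width": finger opening in m; "gripper_force": force on a finger pad.
Only numpy, scipy, OpenCV 4.12 (cv2) and the standard library are available. Lean on these libraries where they do the work, as an engineer would, in place of code of your own. Each camera call takes 0.05 s, during which the arm holds its last target. There are 200 camera calls.

TASK

The brass bar lies loose in the cam clamp, and the clamp's lever is already at the end of its swing without having tightened it. Lift the lever off its serrations by its upright grip, swing it back (counter-clockwise seen from above), let it drop into the serrations again and turn it clockwise until the cam holds the bar firmly against the fence; then let go. Leave the screwdriver, tape roll and glue bottle beside the clamp where they are.

Things in the scene. Friction and masses are not known exactly. Their poses are not given: they have to be found in the camera images.
- fixture: Cam clamp fixed to the table: aluminium plate 150 (x) x 240 (y) x 12 mm; origin under its centre at table height, +x away from the robot at yaw 0. The bar's bed lies along y on the far half; a fence rail along the far edge, 42 mm high, has its near face at x = +47.5 mm. Two 8 mm stop posts, 96 mm high, stand 42 mm from the spindle's axis.
- cam: The spindle with its round steel cam, 40 mm across (22 to 40 mm over the table), eccentric by 10 mm, and above it a serrated crown 66 mm across, under the lever's hub. Origin on the spindle's axis at table height.
- cam_turn (a joint): Angle of the cam and spindle, rad, growing clockwise seen from above (tightening). Starts at 0 to 0.4; the cam meets the bar and squeezes it against the fence at 1.3 to 1.5. It turns with the lever while the lever is down and otherwise stays where it is left, holding the bar when tight.
- lever_turn (a joint): Lever's angle about the vertical spindle axis, rad, growing clockwise seen from above (tightening): 0 at the back stop, 1.9 at the forward stop. At 0.95 it points along the fixture's -x, above that towards +y, below towards -y. Starts at 1.75 to 1.88. Lever down: the cam turns with it both ways; lifted: it swings freely and the cam stays.
- lever_lift (a joint): How far the lever is raised off its serrations, m: 0 down, 0.018 at most; clear of the serrations from 0.005. Spring and weight press it down with about 15 N. The fine serrations catch at any angle; under overload, at about 5 N pushed sideways at the grip once the bar is tight, they skip without harm. The unloaded cam turns with about 1 N.
- lever_grip (a point): Middle of the upright black round grip, which revolves freely on its own pin, on the lever's end, 98 mm over the table when down, 125 mm from the spindle's axis. The stem is 22 mm thick, straight from 71 to 116 mm high, with a domed top at 125 mm. The lever's arm below is 16 mm wide, 61 to 71 mm high.
- spindle (a point): A point on the vertical spindle axis, 70 mm over the table; the lever turns about this axis.
- bar_center (a point): Centre of the brass bar, 36 x 194 x 37 mm, lying flat along the fixture's y between the cam and the fence, with 1 to 3 mm play to the fence and about 3 mm at each end. The bar's top is 49 mm over the table.
- brass_bar: The same bar; origin under its centre, z up.
- screwdriver: Loose screwdriver with red handle, 191 mm long, 26 mm high, lying right of the clamp. Leave it.
- tape_roll: Loose yellow tape roll, 64 mm across, 19 mm high, left of the clamp. Leave it.
- glue: Loose white glue bottle with red nozzle, 34 mm thick, 100 mm high, standing left of the clamp. Leave it standing.

How it is judged:
By the outcome, as a careful person would: the job done as asked, in the order asked, and still so for the second after the job is handed in, with the robot touching nothing.
It also fails if it takes over 48 s, if anything falls off the work surface, if the arm or the gripper's body presses on something with over 40 N, if the wrist force passes 120 N, or if a joint passes its speed limit or range.

## Working session

There is one attempt and no reset: what is moved stays moved. The work goes in short steps, Python scripts to look and compute and a shell command to move; the robot and the scene stay as the last step left them, time stands still between calls to the robot, and variables do not carry over. Pictures are saved under pics/ and viewed, at most 10 in all, crops included, and the job is handed in when it is done.

```bash
mkdir -p pics
cat > h.py <<'E'
import numpy as np, cv2
from rig import env, optics, spotter
def ray(p,at):
    K=np.array(p["intrinsics"]);T=np.array(p["pose"])
    u,v=at[0]*640,at[1]*480
    d=np.array([(u-K[0,2])/K[0,0],-(v-K[1,2])/K[1,1],-1.]);return T[:3,3],T[:3,:3]@d
def atz(p,at,z):
    o,d=ray(p,at);return o+d*(z-o[2])/d[2]
def tri(rs):
    A=0;b=0
    for o,d in rs:
        d=d/np.linalg.norm(d);M=np.eye(3)-np.outer(d,d);A=A+M;b=b+M@o
    return np.linalg.solve(A,b)
def save(p,n): cv2.imwrite("pics/"+n+".png",cv2.cvtColor(p["color"],cv2.COLOR_RGB2BGR))
E
python3 - <<'E'
from h import *
np.set_printoptions(precision=4,suppress=True)
s=env.observe();print(s["time_s"],s["position"],s["tool_rot"],s["ft_force"])
R={}
for c in("scene","side"):
    p=optics.get_image(c);save(p,c+"0")
    print(c,np.array(p["pose"])[:3,3])
    for n,z in(("lever_grip",.098),("spindle",.07),("bar_center",.03),("fixture",.012),("cam",.03),("screwdriver",.013),("tape_roll",.01),("glue",.05)):
        r=spotter.look_for(p,n)
        for d in r[:2]: print(n,round(d["score"],2),np.array(d["at"])*[640,480],atz(p,d["at"],z)[:2])
        if r: R.setdefault(n,[]).append(ray(p,r[0]["at"]))
for n in R:
    if len(R[n])==2: print("tri",n,tri(R[n]))
E
```

```text
0.0 [ 0.211  -0.5076  0.2307] [[ 0.9235  0.3837 -0.0002]
 [ 0.3837 -0.9235  0.0015]
 [ 0.0004 -0.0015 -1.    ]] [-0.137   0.4602 -1.2789]
scene [0.2004 0.6737 0.7421]
lever_grip 0.73 [339.008 213.6  ] [ 0.5841 -0.1208]
lever_grip 0.67 [303.232 226.8  ] [ 0.6236 -0.0594]
spindle 0.75 [331.712 231.888] [ 0.5886 -0.0998]
bar_center 0.58 [302.72  225.696] [ 0.6708 -0.1395]
bar_center 0.42 [259.328 253.584] [ 0.7028 -0.0319]
fixture 0.79 [331.584 235.296] [ 0.6176 -0.1568]
cam 0.52 [332.672 225.504] [ 0.6189 -0.1645]
screwdriver 0.81 [377.088 181.824] [ 0.6104 -0.3654]
tape_roll 0.58 [335.168 304.704] [0.5295 0.0093]
side [0.6118 0.8024 0.5311]
lever_grip 0.67 [307.712 225.216] [ 0.5978 -0.0662]
spindle 0.74 [296.896 236.592] [ 0.62   -0.0723]
spindle 0.66 [257.984 264.912] [0.6914 0.0339]
bar_center 0.62 [275.072 239.184] [ 0.6681 -0.139 ]
bar_center 0.56 [339.072 284.4  ] [0.544  0.0456]
fixture 0.84 [301.632 236.496] [ 0.6102 -0.1821]
cam 0.72 [291.776 233.616] [ 0.6319 -0.163 ]
screwdriver 0.64 [301.376 199.488] [ 0.6079 -0.3903]
tape_roll 0.71 [337.984 286.416] [0.5439 0.0222]
tape_roll 0.42 [273.408 235.296] [ 0.6748 -0.1958]
glue 0.74 [256.896 265.92 ] [0.6967 0.0041]
tri lever_grip [ 0.6    -0.1583  0.0594]
tri spindle [ 0.6193 -0.159   0.0216]
tri bar_center [ 0.6683 -0.1356  0.0326]
tri fixture [ 0.6087 -0.1369  0.0329]
tri cam [ 0.6308 -0.1863  0.0149]
tri screwdriver [ 0.6061 -0.3511  0.0267]
tri tape_roll [ 0.5406 -0.0129 -0.0139]
```

Run:
```python
import cv2,numpy as np
a=cv2.imread("pics/scene0.png")[140:340,220:440];b=cv2.imread("pics/side0.png")[140:340,200:420]
cv2.imwrite("pics/both.png",np.hstack([cv2.resize(x,(400,364),interpolation=cv2.INTER_CUBIC) for x in(a,b)]))
```

```text
(no output)
```

View pics/both.png

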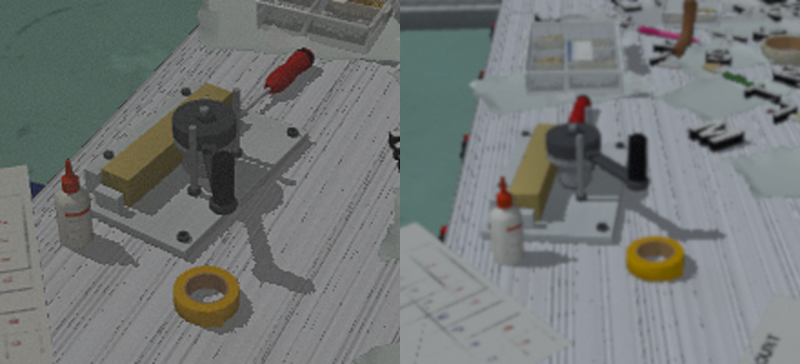

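The crop (scale 1.818) shows the grip at scene px (343,239) and side px (330,227). The hub top is at scene (333,200) and side (295,211), and the corner bolts are visible in both. The network's grip reports don't match these positions.

Run:
```python
from h import *
np.set_printoptions(precision=4,suppress=True)
p=optics.get_image("scene");q=optics.get_image("side");print(p.keys())
f=lambda x,y,x0:((x0+x/1.818)/640,(140+y/1.818)/480)
S=lambda x,y:f(x,y,220)
D=lambda x,y:f(x-400,y,200)
for n,a,b in(("gripmid",S(223,182),D(637,160)),("griptop",S(222,152),D(637,137)),("hubtop",S(205,106),D(573,128))):
    print(n,tri([ray(p,a),ray(q,b)]))
print("bolts",[atz(p,S(*c),.016)[:2] for c in((108,155),(185,91),(293,132),(183,237))])
```

```text
dict_keys(['color', 'intrinsics', 'pose', 'shot'])
gripmid [ 0.552  -0.0674  0.0886]
griptop [ 0.5535 -0.0704  0.1179]
hubtop [ 0.6239 -0.1778  0.0814]
bolts [array([ 0.7223, -0.1372]), array([ 0.7025, -0.2826]), array([ 0.5576, -0.2609]), array([ 0.5883, -0.0525])]
```

```bash
python3 -m crank '[8.5,0,0,0,0.1, 8.5,0,0,0,0.1, 8.5,0,0,0,0.1, 8.5,0,0,0,0.094, 8.5,2.1,-2.7,0,0, 8.5,2.1,-2.7,0,0, 8.5,2.1,-2.7,0,0, 8.5,2.1,-2.7,0,0]'
python3 -m crank '[8.5,2.1,-2.7,0,0, 8.5,2.1,-2.7,0,0, 8.5,2.1,-2.7,0,0, 8.5,2.1,-2.7,0,0, 8.5,2.1,-2.7,0,0, 8.5,2.1,-2.7,0,0, 8.5,2.1,-2.7,0,0, 8.5,2.1,-2.7,0,0]'
```

```text
time_s: 1.67
position: [0.2956, -0.3987, 0.2313]
tool_rot: [[1.0, -0.001, 0.0], [-0.001, -1.0, 0.0], [0.0, -0.0, -1.0]]
ft_force: [0.8, -0.1, -0.2]
grip_width: 0.0849
gripper_force: 0.0
time_s: 2.33
position: [0.4639, -0.1824, 0.2315]
tool_rot: [[1.0, -0.0, 0.0], [-0.0, -1.0, -0.0], [0.0, 0.0, -1.0]]
ft_force: [0.7, -0.6, 0.2]
grip_width: 0.0849
gripper_force: 0.0
```

Good spot for a wrist picture.

Run:
```python
from h import *
np.set_printoptions(precision=4,suppress=True)
p=optics.get_image("wrist");save(p,"w1");print(np.array(p["pose"]))
for n,z in(("lever_grip",.098),("spindle",.08),("bar_center",.049),("fixture",.012)):
    for d in spotter.look_for(p,n)[:2]: print(n,round(d["score"],2),np.array(d["at"])*[640,480],atz(p,d["at"],z)[:2])
```

```text
[[ 0.0003  0.9585  0.2852  0.5363]
 [-1.      0.0004 -0.0002 -0.1828]
 [-0.0003 -0.2852  0.9585  0.374 ]
 [ 0.      0.      0.      1.    ]]
lever_grip 0.72 [207.872  44.304] [ 0.5777 -0.1135]
spindle 0.71 [294.784  45.216] [ 0.5799 -0.1658]
fixture 0.81 [297.088  44.304] [ 0.5906 -0.1638]
fixture 0.43 [ 86.784 119.376] [0.5325 0.0149]
```

View pics/w1.png

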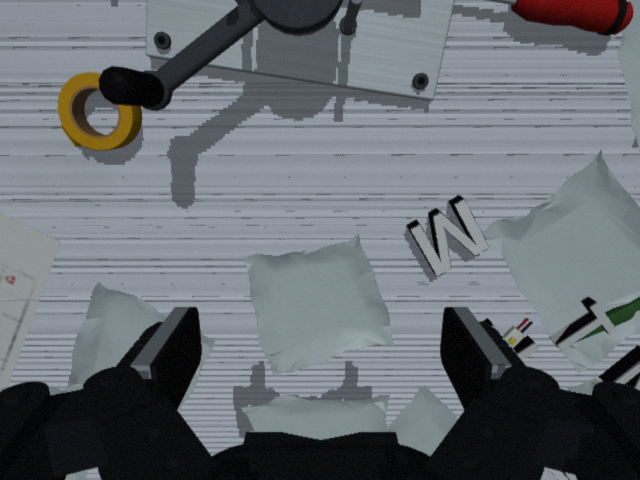

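The wrist view shows the grip from its top (115,82) to its base (158,92). The near bolts are at (163,40) and (421,81), and the near plate corners at (147,55) and (432,100).

Run:
```python
from h import *
np.set_printoptions(precision=4,suppress=True)
p=optics.get_image("wrist")
A=lambda u,v,z:atz(p,(u/640,v/480),z)[:2]
print("griptop",A(115,82,.119),"gripbase",A(158,92,.071))
a,b=A(147,55,.012),A(432,100,.012);y=(a-b)/np.linalg.norm(a-b);x=np.array([y[1],-y[0]])
print(a,b,np.linalg.norm(a-b),"yaw",np.degrees(np.arctan2(x[1],x[0])),"centre",(a+b)/2+.075*x)
for u,v in((163,40),(421,81)):print(A(u,v,.016))
for u,v in((252,0),(268,27)):print("hub",A(u,v,.06))
```

```text
griptop [ 0.5534 -0.0652] gripbase [ 0.5503 -0.0716]
[ 0.5814 -0.0439] [ 0.547  -0.2774] 0.2360349031826657 yaw -8.394274622344678 centre [ 0.6384 -0.1716]
[ 0.5919 -0.0594]
[ 0.5615 -0.2662]
hub [ 0.6098 -0.1379]
hub [ 0.5932 -0.1482]
```

```bash
python3 -m crank '[8.5,2.2,-2.83,0,0, 8.5,2.2,-2.83,0,0, 8.5,2.2,-2.83,0,0, 8.5,2.2,-2.83,0,0, 8.5,0,0,2,0, 8.5,0,0,2,0, 8.5,0,0,1,0, 8.5,0,0,0,0]'
python3 - <<'E'
from h import *
p=optics.get_image("wrist");save(p,"w2")
E
```

```text
time_s: 3.3
position: [0.55, -0.0716, 0.1793]
tool_rot: [[1.0, -0.002, -0.004], [-0.002, -1.0, 0.001], [-0.004, -0.001, -1.0]]
ft_force: [0.6, -0.6, -0.3]
grip_width: 0.0849
gripper_force: 0.0
```

View pics/w2.png

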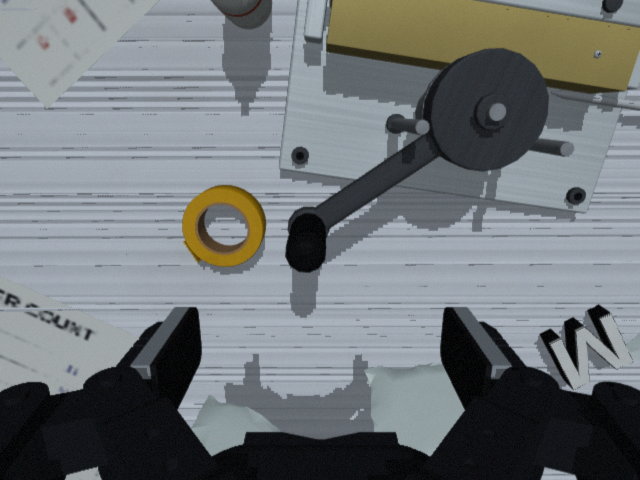

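The grip top is at (305,252), just left of the line midway between the pads (x=320). The hub disc centre is at (488,109), and the post tops are at (422,128) and (567,149).

Run:
```python
from h import *
np.set_printoptions(precision=4,suppress=True)
p=optics.get_image("wrist");print(env.observe()["position"],env.observe()["time_s"])
A=lambda u,v,z:atz(p,(u/640,v/480),z)[:2]
print("griptop",A(305,254,.119),"base",A(306,225,.071))
for z in(.071,.08,.085):print("hub",z,A(488,109,z))
P=[A(422,128,.096),A(567,149,.096)];print("posts",P)
# spindle: 42mm from both posts, toward +x
a,b=P;d=b-a;L=np.linalg.norm(d);n=np.array([-d[1],d[0]])/L
print(L,(a+b)/2+n*np.sqrt(max(0,.042**2-L*L/4)))
```

```text
[ 0.5511 -0.0718  0.1819] 3.4
griptop [ 0.5529 -0.0639] base [ 0.5558 -0.0628]
hub 0.071 [ 0.6258 -0.17  ]
hub 0.08 [ 0.6257 -0.1665]
hub 0.085 [ 0.6257 -0.1646]
posts [array([ 0.616 , -0.1263]), array([ 0.6049, -0.2055])]
0.0799606736218736 [ 0.6231 -0.1676]
```

```bash
python3 -m crank '[8.5,0.3,-0.8,0,0, 8.5,0,0,2,0, 8.5,0,0,2.5,0, 8.5,0,0,2.5,0, 8.5,0,0,2,0, 8.5,0,0,1,0, 8.5,0,0,0,0, 8.5,0,0,0,0]' 60
python3 -m crank '[2,0,0,0,0, 2,0,0,0,0, 2,0,0,0,0, 2,0,0,0,0, 2,0,0,0,0, 2,0,0,0,0, 2,0,0,0,0, 2,0,0,0,0]'
python3 - <<'E'
from h import *
p=optics.get_image("wrist");save(p,"w3")
E
```

```text
time_s: 4.07
position: [0.5547, -0.0629, 0.0823]
tool_rot: [[1.0, -0.0, 0.001], [-0.0, -1.0, -0.0], [0.001, 0.0, -1.0]]
ft_force: [0.5, 0.3, -0.2]
grip_width: 0.0849
gripper_force: 0.0
time_s: 4.73
position: [0.5544, -0.0629, 0.0817]
tool_rot: [[1.0, -0.0, 0.001], [-0.0, -1.0, -0.0], [0.001, 0.0, -1.0]]
ft_force: [-0.3, -0.2, 3.4]
grip_width: 0.0208
gripper_force: 42.4
```

View pics/w3.png

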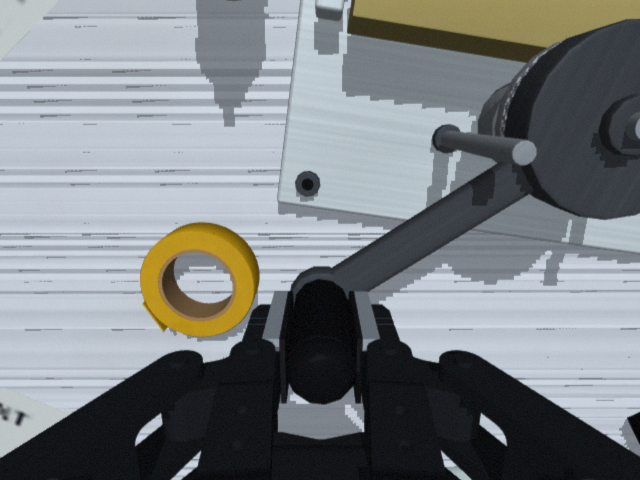

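The stem sits between the pads at (322,330), gripped. Now lift.

```bash
python3 -m crank '[1.2,0,0,0,0, 1.2,0,0,0,0, 1.2,0,0,-0.3,0, 1.2,0,0,-0.3,0, 1.2,0,0,-0.3,0, 1.2,0,0,-0.3,0, 1.2,0,0,0,0, 1.2,0,0,0,0]' 70
python3 - <<'E'
from h import *
np.set_printoptions(precision=4,suppress=True)
s=env.observe();print(s["position"],s["ft_force"])
c=np.array([.6245,-.1675]);g=s["position"][:2];v=np.array(g)-c
r=np.hypot(*v);a0=np.arctan2(v[1],v[0]);print(r,np.degrees(a0))
# lever 1.775 now -> 0.12 in 24 steps, tool axes x, -y in cm
N=24;th=a0+np.linspace(0,1.655,N+1)
P=.125*np.c_[np.cos(th),np.sin(th)];d=np.diff(P,axis=0)*100;d[:,1]*=-1
print(np.round(d,2).tolist()); print(c+P[-1])
E
```

```text
time_s: 5.45
position: [0.5538, -0.0635, 0.0914]
tool_rot: [[1.0, -0.001, -0.002], [-0.001, -1.0, -0.0], [-0.002, 0.0, -1.0]]
ft_force: [4.8, -7.5, -16.4]
grip_width: 0.0203
gripper_force: 70.7
[ 0.5538 -0.0635  0.0914] [  4.8155  -7.4884 -16.4156]
0.1257398825463956 124.23444103748331
[[-0.7, 0.51], [-0.66, 0.56], [-0.62, 0.6], [-0.58, 0.64], [-0.53, 0.68], [-0.48, 0.71], [-0.43, 0.75], [-0.38, 0.77], [-0.33, 0.8], [-0.27, 0.82], [-0.21, 0.84], [-0.15, 0.85], [-0.1, 0.86], [-0.04, 0.86], [0.02, 0.86], [0.08, 0.86], [0.14, 0.85], [0.2, 0.84], [0.26, 0.82], [0.31, 0.8], [0.37, 0.78], [0.42, 0.75], [0.47, 0.72], [0.52, 0.69]]
[ 0.5274 -0.2463]
```

```bash
python3 -m crank '[1.2,-0.7,0.51,0,0, 1.2,-0.66,0.56,0,0, 1.2,-0.62,0.6,0,0, 1.2,-0.58,0.64,0,0, 1.2,-0.53,0.68,0,0, 1.2,-0.48,0.71,0,0, 1.2,-0.43,0.75,0,0, 1.2,-0.38,0.77,0,0]'
python3 -m crank '[1.2,-0.33,0.8,0,0, 1.2,-0.27,0.82,0,0, 1.2,-0.21,0.84,0,0, 1.2,-0.15,0.85,0,0, 1.2,-0.1,0.86,0,0, 1.2,-0.04,0.86,0,0, 1.2,0.02,0.86,0,0, 1.2,0,0,0,0]'
```

```text
time_s: 6.12
position: [0.5104, -0.1155, 0.0917]
tool_rot: [[1.0, -0.001, -0.0], [-0.001, -1.0, 0.0], [-0.0, -0.0, -1.0]]
ft_force: [8.3, -3.1, -15.1]
grip_width: 0.0201
gripper_force: 70.7
time_s: 6.78
position: [0.4998, -0.1745, 0.0915]
tool_rot: [[1.0, -0.001, -0.001], [-0.001, -1.0, 0.002], [-0.001, -0.002, -1.0]]
ft_force: [7.9, -0.0, -15.7]
grip_width: 0.0204
gripper_force: 70.7
```

```bash
python3 -m crank '[1.2,0.08,0.86,0,0, 1.2,0.14,0.85,0,0, 1.2,0.2,0.84,0,0, 1.2,0.26,0.82,0,0, 1.2,0.31,0.8,0,0, 1.2,0.37,0.78,0,0, 1.2,0.42,0.75,0,0, 1.2,0.47,0.72,0,0]'
python3 -m crank '[1.2,0.3,0.4,0,0, 1.2,0,0,0,0, 1.2,0,0,0,0, 1.2,0,0,0,0, 1.2,0,0,0,0, 1.2,0,0,0,0, 1.2,0,0,0,0, 1.2,0,0,0,0]'
python3 - <<'E'
from h import *
p=optics.get_image("wrist");save(p,"w4");q=optics.get_image("side");save(q,"s4")
b=cv2.resize(cv2.imread("pics/s4.png")[140:340,200:420],(396,360));a=cv2.resize(cv2.imread("pics/w4.png"),(400,300))
a=cv2.copyMakeBorder(a,0,60,0,0,cv2.BORDER_CONSTANT);cv2.imwrite("pics/m4.png",np.hstack([a,b]))
E
```

```text
time_s: 7.45
position: [0.5213, -0.2368, 0.0906]
tool_rot: [[1.0, 0.0, -0.004], [0.0, -1.0, 0.004], [-0.004, -0.004, -1.0]]
ft_force: [4.9, 2.9, -16.0]
grip_width: 0.0203
gripper_force: 70.9
time_s: 8.12
position: [0.5244, -0.2409, 0.0919]
tool_rot: [[1.0, 0.0, -0.002], [0.0, -1.0, 0.003], [-0.002, -0.003, -1.0]]
ft_force: [3.7, 2.7, -15.9]
grip_width: 0.0202
gripper_force: 71.0
```

View pics/m4.png

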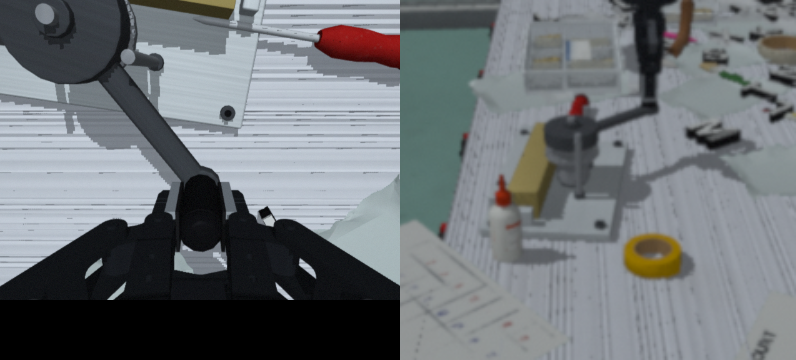

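The lever has swung back and its arm is beside the rear post at (128,57) in the left image. Now lower it.

```bash
python3 -m crank '[1.2,0,0,0.3,0, 1.2,0,0,0.3,0, 1.2,0,0,0.3,0, 1.2,0,0,0.2,0, 1.2,0,0,0.1,0, 1.2,0,0,0,0, 1.2,0,0,0,0, 1.2,0,0,0,0]'
python3 - <<'E'
from h import *
np.set_printoptions(precision=4,suppress=True)
s=env.observe()
c=np.array([.6245,-.1675]);v=np.array(s["position"][:2])-c
r=np.hypot(*v);a0=np.arctan2(v[1],v[0]);print(r,np.degrees(a0))
N=32;th=a0-np.arange(N+1)*.05
P=.125*np.c_[np.cos(th),np.sin(th)];d=np.diff(P,axis=0)*100;d[:,1]*=-1
print(np.round(d,2).tolist())
E
```

```text
time_s: 8.88
position: [0.5254, -0.2431, 0.0828]
tool_rot: [[1.0, -0.001, 0.002], [-0.001, -1.0, -0.003], [0.002, 0.003, -1.0]]
ft_force: [-3.1, -3.4, 6.5]
grip_width: 0.0203
gripper_force: 73.3
0.12465300410348498 -142.66710702644767
[[-0.37, -0.51], [-0.34, -0.52], [-0.31, -0.54], [-0.29, -0.56], [-0.26, -0.57], [-0.23, -0.58], [-0.2, -0.59], [-0.17, -0.6], [-0.14, -0.61], [-0.11, -0.62], [-0.08, -0.62], [-0.05, -0.62], [-0.02, -0.62], [0.01, -0.62], [0.05, -0.62], [0.08, -0.62], [0.11, -0.62], [0.14, -0.61], [0.17, -0.6], [0.2, -0.59], [0.23, -0.58], [0.26, -0.57], [0.28, -0.56], [0.31, -0.54], [0.34, -0.52], [0.36, -0.51], [0.39, -0.49], [0.41, -0.47], [0.44, -0.45], [0.46, -0.42], [0.48, -0.4], [0.5, -0.38]]
```

```bash
python3 -m crank '[1.2,-0.37,-0.51,0,0, 1.2,-0.34,-0.52,0,0, 1.2,-0.31,-0.54,0,0, 1.2,-0.29,-0.56,0,0, 1.2,-0.26,-0.57,0,0, 1.2,-0.23,-0.58,0,0, 1.2,-0.2,-0.59,0,0, 1.2,-0.17,-0.6,0,0]'
python3 -m crank '[1.2,-0.14,-0.61,0,0, 1.2,-0.11,-0.62,0,0, 1.2,-0.08,-0.62,0,0, 1.2,-0.05,-0.62,0,0, 1.2,-0.02,-0.62,0,0, 1.2,0.01,-0.62,0,0, 1.2,0.05,-0.62,0,0, 1.2,0,0,0,0]'
```

```text
time_s: 9.55
position: [0.5032, -0.198, 0.0827]
tool_rot: [[1.0, -0.0, 0.001], [-0.0, -1.0, -0.002], [0.001, 0.002, -1.0]]
ft_force: [-4.4, -1.8, 8.8]
grip_width: 0.0203
gripper_force: 73.5
time_s: 10.22
position: [0.4999, -0.1535, 0.0826]
tool_rot: [[1.0, 0.0, 0.001], [0.0, -1.0, -0.001], [0.001, 0.001, -1.0]]
ft_force: [-4.4, -0.2, 8.7]
grip_width: 0.0199
gripper_force: 73.5
```

```bash
python3 -m crank '[1.2,0.08,-0.62,0,0, 1.2,0.11,-0.62,0,0, 1.2,0.14,-0.61,0,0, 1.2,0.17,-0.6,0,0, 1.2,0,0,0,0, 1.2,0,0,0,0, 1.2,0,0,0,0, 1.2,0,0,0,0]'
python3 - <<'E'
from h import *
p=optics.get_image("wrist");save(p,"w5");q=optics.get_image("scene");save(q,"s5")
b=cv2.resize(cv2.imread("pics/s5.png")[140:340,220:440],(396,360));a=cv2.resize(cv2.imread("pics/w5.png"),(400,300))
a=cv2.copyMakeBorder(a,0,60,0,0,cv2.BORDER_CONSTANT);cv2.imwrite("pics/m5.png",np.hstack([a,b]))
E
```

```text
time_s: 10.88
position: [0.5049, -0.1294, 0.0826]
tool_rot: [[1.0, -0.0, 0.001], [-0.0, -1.0, -0.0], [0.001, 0.0, -1.0]]
ft_force: [-4.8, 2.7, 9.2]
grip_width: 0.0202
gripper_force: 73.5
```

View pics/m5.png

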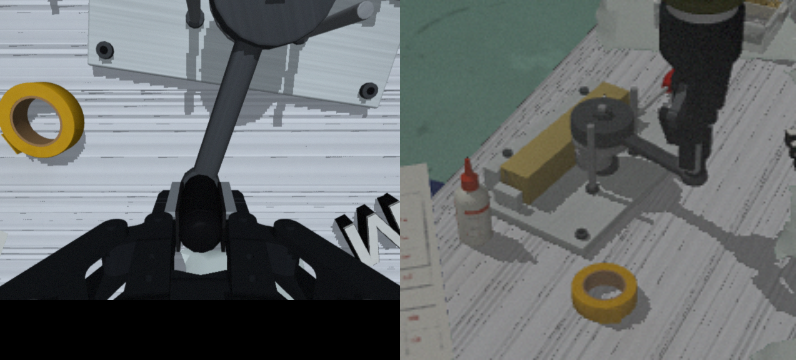

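Lever is near mid-swing and the items are untouched. No resistance yet; continuing.

```bash
cat > t.py <<'E'
from h import *
s=env.observe();v=np.array(s["position"][:2])-[.6245,-.1675];r=np.hypot(*v);e=v/r;t=np.array([e[1],-e[0]]);f=np.array(s["ft_force"][:2])
print("lever",.95+np.radians(171.6)-np.arctan2(v[1],v[0])%(2*np.pi),"r",r,"Frad",f@e,"Ftan",f@t)
E
python3 -m crank '[1.2,0.2,-0.59,0,0, 1.2,0.23,-0.58,0,0, 1.2,0,0,0,0, 1.2,0,0,0,0, 1.2,0,0,0,0, 1.2,0,0,0,0, 1.2,0,0,0,0, 1.2,0,0,0,0]'|grep ft; python3 t.py
python3 -m crank '[1.2,0.26,-0.57,0,0, 1.2,0.28,-0.56,0,0, 1.2,0,0,0,0, 1.2,0,0,0,0, 1.2,0,0,0,0, 1.2,0,0,0,0, 1.2,0,0,0,0, 1.2,0,0,0,0]'|grep ft; python3 t.py
```

```text
ft_force: [-5.2, 2.9, 9.7]
lever 1.2113483484260414 r 0.12564000354444924 Frad 5.937029569695895 Ftan 0.5838987153735122
ft_force: [-3.2, 2.6, 7.0]
lever 1.311375460782477 r 0.1257155489262495 Frad 4.055294392324161 Ftan 0.7310268389844
```

```bash
python3 -m crank '[1.2,0.31,-0.54,0,0, 1.2,0.34,-0.52,0,0, 1.2,0,0,0,0, 1.2,0,0,0,0, 1.2,0,0,0,0, 1.2,0,0,0,0, 1.2,0,0,0,0, 1.2,0,0,0,0]'|grep ft; python3 t.py
python3 -m crank '[1.2,0.36,-0.51,0,0, 1.2,0,0,0,0, 1.2,0,0,0,0, 1.2,0,0,0,0, 1.2,0,0,0,0, 1.2,0,0,0,0, 1.2,0,0,0,0, 1.2,0,0,0,0]'|grep ft; python3 t.py
```

```text
ft_force: [-2.3, 4.5, 6.8]
lever 1.4103205382274044 r 0.12570511448432203 Frad 4.513310113549886 Ftan 2.401725561523327
ft_force: [-1.4, 4.0, 5.0]
lever 1.4604448494094076 r 0.12579687199123557 Frad 3.5744606786246966 Ftan 2.309911897637877
```

```bash
python3 -m crank '[1.2,0.39,-0.49,0,0, 1.2,0,0,0,0, 1.2,0,0,0,0, 1.2,0,0,0,0, 1.2,0,0,0,0, 1.2,0,0,0,0, 1.2,0,0,0,0, 1.2,0,0,0,0]'|grep ft; python3 t.py
python3 - <<'E'
from h import *
p=optics.get_image("wrist");save(p,"w6");q=optics.get_image("scene");save(q,"s6")
b=cv2.resize(cv2.imread("pics/s6.png")[165:285,240:370],(390,360),interpolation=cv2.INTER_CUBIC);a=cv2.resize(cv2.imread("pics/w6.png"),(400,300))
a=cv2.copyMakeBorder(a,0,60,0,0,cv2.BORDER_CONSTANT);cv2.imwrite("pics/m6.png",np.hstack([a,b]))
E
```

```text
ft_force: [-2.3, 1.6, 5.4]
lever 1.507435427057859 r 0.12583742009877627 Frad 2.8257760035875052 Ftan -0.29358122582832424
```

View pics/m6.png

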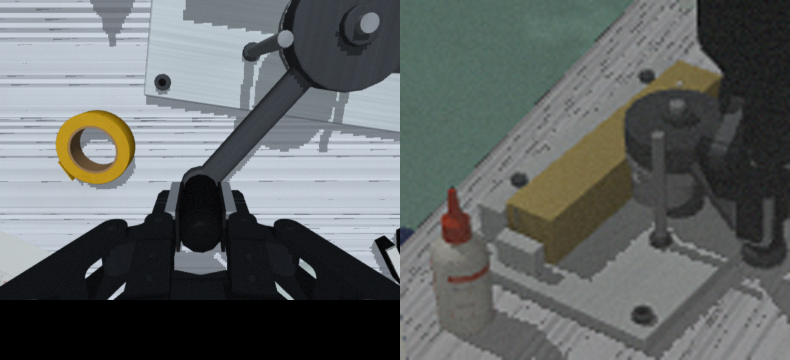

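The arm is about 0.35 rad from the forward post at (285,38) in the left image, and the bar is still in its bed. Tangential force is starting to drop.

```bash
python3 -m crank '[1.2,0.41,-0.47,0,0, 1.2,0,0,0,0, 1.2,0,0,0,0, 1.2,0,0,0,0, 1.2,0,0,0,0, 1.2,0,0,0,0, 1.2,0,0,0,0, 1.2,0,0,0,0]'|grep ft; python3 t.py
python3 -m crank '[1.2,0.22,-0.23,0,0, 1.2,0,0,0,0, 1.2,0,0,0,0, 1.2,0,0,0,0, 1.2,0,0,0,0, 1.2,0,0,0,0, 1.2,0,0,0,0, 1.2,0,0,0,0]'|grep ft; python3 t.py
```

```text
ft_force: [-1.1, 2.8, 5.9]
lever 1.558306399572409 r 0.1258425566857038 Frad 2.756326834676257 Ftan 1.2853401515440392
ft_force: [-3.6, -0.2, 6.3]
lever 1.5770141895019791 r 0.1259307425116049 Frad 2.386067295502408 Ftan -2.668872712473724
```

```bash
python3 -m crank '[1.2,0.22,-0.22,0,0, 1.2,0,0,0,0, 1.2,0,0,0,0, 1.2,0,0,0,0, 1.2,0,0,0,0, 1.2,0,0,0,0, 1.2,0,0,0,0, 1.2,0,0,0,0]'|grep ft; python3 t.py
python3 -m crank '[1.2,0.22,-0.22,0,0, 1.2,0,0,0,0, 1.2,0,0,0,0, 1.2,0,0,0,0, 1.2,0,0,0,0, 1.2,0,0,0,0, 1.2,0,0,0,0, 1.2,0,0,0,0]'|grep ft; python3 t.py
```

```text
ft_force: [-2.1, 2.2, 5.7]
lever 1.606558930687838 r 0.12592858560044046 Frad 3.029146382775838 Ftan -0.03900531879289143
ft_force: [-5.5, -0.9, 6.4]
lever 1.6255095130320747 r 0.12600187552806474 Frad 3.1037804469754047 Ftan -4.6896074391857345
```

```bash
python3 -m crank '[1.2,0.1,-0.1,0,0, 1.2,0,0,0,0, 1.2,0,0,0,0, 1.2,0,0,0,0, 1.2,0,0,0,0, 1.2,0,0,0,0, 1.2,0,0,0,0, 1.2,0,0,0,0]'|grep -E "ft|posi"; python3 t.py
python3 -m crank '[1.2,0.1,-0.1,0,0, 1.2,0,0,0,0, 1.2,0,0,0,0, 1.2,0,0,0,0, 1.2,0,0,0,0, 1.2,0,0,0,0, 1.2,0,0,0,0, 1.2,0,0,0,0]'|grep -E "ft|posi"; python3 t.py
python3 -m crank '[1.2,0.1,-0.1,0,0, 1.2,0,0,0,0, 1.2,0,0,0,0, 1.2,0,0,0,0, 1.2,0,0,0,0, 1.2,0,0,0,0, 1.2,0,0,0,0, 1.2,0,0,0,0]'|grep -E "ft|posi"; python3 t.py
```

```text
position: [0.5394, -0.0745, 0.0814]
ft_force: [-6.6, -2.8, 5.8]
lever 1.6331078314996326 r 0.12602581629707404 Frad 2.423355787403179 Ftan -6.740071528254064
position: [0.5405, -0.0736, 0.0815]
ft_force: [-6.2, -3.3, 6.5]
lever 1.6448160673820502 r 0.12600424432032695 Frad 1.7052017509592345 Ftan -6.804960286734465
position: [0.5418, -0.0723, 0.0815]
ft_force: [-4.7, -2.2, 5.3]
lever 1.6589512744733765 r 0.1260610063273775 Frad 1.403434096383208 Ftan -5.008845593205653
```

```bash
python3 -m crank '[1.2,0.12,-0.1,0,0, 1.2,0,0,0,0, 1.2,0,0,0,0, 1.2,0.12,-0.1,0,0, 1.2,0,0,0,0, 1.2,0,0,0,0, 1.2,0,0,0,0, 1.2,0,0,0,0]'|grep -E "ft|posi"; python3 t.py
python3 -m crank '[1.2,0.12,-0.1,0,0, 1.2,0,0,0,0, 1.2,0,0,0,0, 1.2,0,0,0,0, 1.2,0,0,0,0, 1.2,0,0,0,0, 1.2,0,0,0,0, 1.2,0,0,0,0]'|grep -E "ft|posi"; python3 t.py
```

```text
position: [0.5446, -0.07, 0.0815]
ft_force: [-2.3, -1.3, 4.8]
lever 1.6874162017862782 r 0.12605816431301514 Frad 0.4543798724133092 Ftan -2.5697309713810443
position: [0.5455, -0.0692, 0.0814]
ft_force: [-4.4, -2.3, 5.9]
lever 1.6968126321524823 r 0.12609474136201757 Frad 0.9928873349317496 Ftan -4.878146254566113
```

Tangential load now sawtooths between 2.5 and 7 N, so the serrations are skipping and the bar is tight. Release and rise.

```bash
python3 -m crank '[5,0,0,0,0, 5,0,0,0,0, 5,0,0,0,0, 5,0,0,0,0, 5,0,0,0,0, 5,0,0,0,0, 5,0,0,-0.5,0, 5,0,0,-1,0]'|grep -E "ft|width|force"
python3 -m crank '[5,0,0,-2,0, 5,0,0,-2,0, 5,0,0,-2,0, 5,0,0,-2,0, 5,0,0,-2,0, 5,-1,0,-2,0, 5,-2,0,0,0, 5,0,0,0,0]'
python3 - <<'E'
from h import *
p=optics.get_image("wrist");save(p,"w7");q=optics.get_image("side");save(q,"s7")
b=cv2.resize(cv2.imread("pics/s7.png")[140:340,200:420],(396,360),interpolation=cv2.INTER_CUBIC);a=cv2.resize(cv2.imread("pics/w7.png"),(400,300))
a=cv2.copyMakeBorder(a,0,60,0,0,cv2.BORDER_CONSTANT);cv2.imwrite("pics/m7.png",np.hstack([a,b]))
E
```

```text
ft_force: [-0.2, -0.1, -0.1]
grip_width: 0.0498
gripper_force: 0.0
time_s: 21.75
position: [0.5142, -0.0683, 0.2185]
tool_rot: [[1.0, -0.0, 0.002], [-0.0, -1.0, -0.001], [0.002, 0.001, -1.0]]
ft_force: [1.9, -0.2, 0.1]
grip_width: 0.05
gripper_force: 0.0
```

View pics/m7.png

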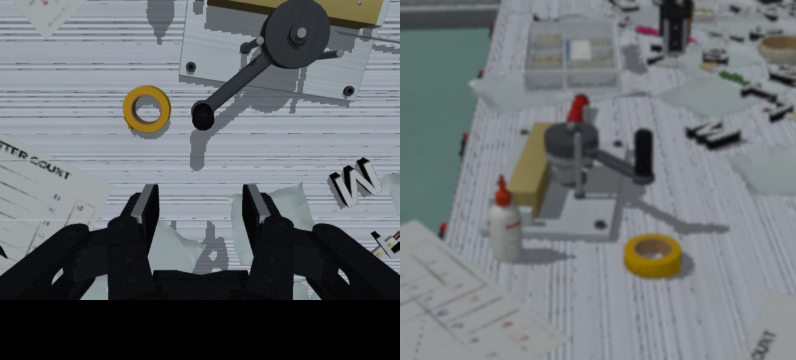

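The lever is down and clear of both posts, and the glue, tape and screwdriver are in place. Quick numeric check that the bar moved toward the fence.

Run:
```python
from h import *
q=optics.get_image("scene");save(q,"c7")
def edges(f,rows):
    o=[]
    g=cv2.imread(f).astype(float)
    m=np.clip((g[:,:,2]-g[:,:,0])/60,0,1)
    return [ (round(float((m[r0:r1,c0:c1]*np.arange(c0,c1)).sum()/m[r0:r1,c0:c1].sum()),2), round(float(m[r0:r1,c0:c1].sum()),1)) for r0,r1,c0,c1 in rows]
S=[(212,245,260,285)];C=[(222,250,272,312)]
print(edges("pics/side0.png",S),edges("pics/s4.png",S),edges("pics/s7.png",S))
print(edges("pics/scene0.png",C),edges("pics/s5.png",C),edges("pics/c7.png",C))
# px shift expected for 2mm along fixture +x
for n in("side","scene"):
    p=optics.get_image(n);K=np.array(p["intrinsics"]);T=np.linalg.inv(np.array(p["pose"]))
    pr=lambda X:(lambda c:np.array([K[0,0]*c[0]/-c[2]+K[0,2],K[1,1]*-c[1]/-c[2]+K[1,2]]))(T[:3,:3]@X+T[:3,3])
    print(n,pr(np.array([.682,-.08,.04])+.002*np.array([.989,-.146,0]))-pr(np.array([.682,-.08,.04])))
```

```text
[(273.11, 409.3)] [(273.1, 408.6)] [(272.44, 410.9)]
[(293.22, 454.0)] [(293.09, 475.1)] [(292.8, 456.7)]
side [-0.95730502 -0.04123451]
scene [-0.84855752 -0.37012723]
```

```bash
python3 -c "
from rig import env
print(env.close_job())"
```

```text
the job is handed in; nothing more can be done
None
```

I lifted the lever, swung it back, dropped it into the serrations and turned it clockwise until they skipped at about 5–7 N. The bar moved about 1.4 mm toward the fence; I let go with the screwdriver, tape and glue untouched and handed in at about 22 s, with no verdict returned.

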